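Pump the indexing sample tray to bring the brass bush to the pointer

TASK

Pump the blue-handled ratchet lever of the round sample tray, stroke by stroke, until the tall brass bush stands at the red pointer. Turn the tray with the lever only (do not touch the tray or the bush), then let go of the handle.

Things in the scene. Friction and masses are not known exactly. Their poses are not given: they have to be found in the camera images.
- tray: Round tray with a green floor on a grey base fixed to the worktop; 228 mm across over its pin flange. Origin: on its upright axis at worktop height, z up. Ten wedge seats 36 degrees apart, floor 36 mm and rims 46 mm above the worktop; samples in them are up to 30 mm tall. A ratchet lets it turn anticlockwise only (seen from above); friction (0.25 N m) holds it where the lever leaves it.
- handle (a point): Centre of the lever's upright blue handle: round grip 18 mm thick, from 52 to 116 mm above the worktop; this point is 90 mm above it and 150 mm from the tray's axis, about which the lever turns. The lever bar, pawl and pins near it lie below 48 mm.
- lever (a joint): Lever angle, rad. 0: back stop, 0.75: forward stop; handle opposite the pointer at 0.375. Grows anticlockwise from above: that stroke (3 N) pushes the tray; the back stroke (1 N) leaves the tray still and picks up the next tooth in its last 0.1 rad. No spring. Starts mid-swing past its tooth: pull back first. Each full forward stroke after a full back stroke moves the tray one seat.
- mark (a point): The place at the fixed red pointer (post 22 mm wide, 61 mm high, at the tray's edge, arrow pointing to the tray's axis): centre of the seat it points at, 73 mm from the axis and 49 mm above the worktop. A seat stands exactly here at the start and after each full forward stroke.
- brass_bush: Plain yellow brass bush (short tube), 30 mm across, 26 mm tall, upright in a seat; origin at the centre of its underside, 36 mm above the worktop, z up. Starts two, three or four seats before the pointer. The other samples are a flat brass disc 7 mm thick, a steel bush, a dark flanged bush, a light grey cup and a steel disc.
Things that resemble listed ones, but are neither listed nor needed, are in the scene too. Leave any turquoise look-alike of the brass_bush alone.

How it is judged:
At the end, for the whole second after the job is handed in: The brass bush stands upright (within 10 degrees) on the tray's floor, its centre within 18 mm of the pointer's place seen from above, with bush and tray at rest (horizontal distance between brass_bush and mark below 0.018 m and angle between brass_bush's own z axis and vertical below 0.17 rad and height (world z) of brass_bush below 0.042 m and linear speed of brass_bush below 0.02 m/s and angular speed of tray below 0.1 rad/s); the robot touches nothing.
It fails at once if the robot touches the tray (more than 1 N) (contact force between any of the fingers, the arm and tray above 1 N).
It fails at once if the robot touches the brass bush (more than 0.5 N) (contact force between any of the fingers, the arm and brass_bush above 0.5 N).
It also fails if it takes over 48 s, if anything falls off the work surface, if the arm or the gripper's body presses on something with over 40 N, if the wrist force passes 120 N, or if a joint passes its speed limit or range.

ROBOT

A 6-joint arm with a two-finger parallel gripper is mounted at the origin on a cart in front of the work surface, level with it; the furniture and walls round the work are solid. World frame = base frame: x ahead of the robot, y to its left, z up, the work surface at z = 0. Lengths are in m, angles in rad, forces in N, time in s.
With the tool pointing down it reaches from about 0.25 to 0.775 m from the base axis. Payload 8.9 kg.
Tool frame: the origin (TCP) lies on the front face of the gripper's body, between the roots of the fingers; the fingertips stand 73 mm ahead of it and the grasp point (between the pads) lies 54 mm ahead of it; z points along the fingers, y is the line along which they close (so a half turn about z gives the same grasp; the last joint's range is limited). The gripper opens to 85 mm and grips with 20 to 120 N. Pads are 22 mm wide; open, the fingers measure 114 mm over their backs; the gripper's body (76 mm by 85 mm) begins 54 mm behind the grasp point. The pads swing forward as they close: fully open they stand 13 mm farther back than shut.
Start: joints at [-1.324, 0.291, -0.153, 1.127, 0, 1.431], TCP at [0.198, -0.486, 0.304] pointing down, gripper open.
Joint ranges: [-2.52, 2.52], [-0.91, 1.74], [-1.3, 1.37], [-1.96, 2.02], [-1.52, 1.47], [-3.14, 3.14]. Speed limits (rad/s): [2.22, 2.22, 2.79, 3.14, 3.14, 3.14].

INTERFACE

Orientations are given as a rotation vector (axis times angle).
In Python, from rig import ctrl gives the robot as it stands.
- The arm moves only by the tool servo_tool, never from a script. Its argument "moves" is text: rows parted by semicolons, each of 4 numbers parted by spaces: the shift along the world's x, y, z in m, then the turn about the world's z in rad. In form: tx ty tz spin; .... A call has 1 to 20 rows; each row shifts and turns the commanded pose from where the row before left it; what a row does not reach is not made up. A row lasts 1/8 s, in which the tool goes at most 62.5 mm and 10.7 degrees, less where a joint would pass 70% of its speed; a pose out of reach is approached as far as the arm can. A call is refused whole if a number of a shift passes 0.0625 or a number of a turn 0.188, either way. A call with a gripper value outside its range is refused whole. "jaw" is the finger opening in m, from 0 to 0.0854, set as the call begins (left out, the last holds). The fingers move at their own pace and stop on an object; the grip force is fixed at half the most. Time passes only in rows, so rows that do not move let the fingers close. It gives the time, the measured TCP pose, the force, the opening and the grip force at its end, in the units of the state.
- ctrl.sense(): the state, without advancing time (a new reading comes with each control period).
- ctrl.get_image(name): name is "side" or "top" or "wrist"; returns (picture, depth): 420x560x3 uint8, blue, green, red; 420x560 float32, m along the optical axis (not along the pixel's ray), 0 where there is no reading.
- ctrl.camera_params(name): a dict with "fx", "fy", "cx", "cy" (pixels), "k1" (the pictures are not rectified: a ray, as slopes to the right and down, at radius r is drawn at 1 + k1 r^2 times it, then the intrinsics apply), "pose" (4x4, takes a point from camera to world coordinates). Camera axes: x right, y up, looking along -z (the intrinsics and any distortion apply to the point x, -y, -z); pixel columns grow to the right and rows downward; lengths in m; the calibration is good to about 2 mm. A picture is of the moment at which its call begins: read the wrist's pose just before it. camera_params takes no time and is no camera call; for the wrist camera it gives the pose at the moment of the call.
- ctrl.hand_in(): hands the job in; it is judged then, once.
The state is a dict: "t": time; "joint_positions": joint angles; "joint_velocities": joint speeds; "joint_torque": joint torques, N m; "eef_pos": TCP position; "tcp_rot": TCP orientation; "wrist_force": force on the tool from outside, world axes, zero at the start; "ft_torque": the same for the moment, N m; "gripper_width": opening from 0.0 (shut) to 1.0 (fully open); "finger_force": force on a finger pad.
Only numpy, scipy, OpenCV 4.12 (cv2) and the standard library are available. Lean on these libraries where they do the work, as an engineer would, in place of code of your own. Each camera call takes 0.05 s, during which the arm holds its last target. There are 200 camera calls.

## Working session

There is one attempt and no reset: what is moved stays moved. The work goes in short steps, Python scripts to look and compute and a tool call to move; the robot and the scene stay as the last step left them, time stands still between calls to the robot, and variables do not carry over. Pictures are saved under pics/ and viewed, at most 10 in all, crops included, and the job is handed in when it is done.

Besides the shell and the picture viewer there is one more tool, called after "Emit:" as name(argument=value, ...), one argument or row to a line, values as JSON. servo_tool: Moves the arm, as the interface text tells. Its arguments: {"type":"object","properties":{"moves":{"type":"string"},"jaw":{"type":"number"}},"required":["moves"]}

```bash
mkdir -p pics; python3 - <<'E'
from rig import ctrl
import cv2,numpy as np
a,d=ctrl.get_image("top");b,e=ctrl.get_image("side")
cv2.imwrite("pics/top.png",a);cv2.imwrite("pics/side.png",b)
np.savez("v0.npz",a=a,d=d,b=b,e=e)
s=ctrl.sense();print(s)
for n in("top","side"):print(ctrl.camera_params(n))
E
```

```text
{'t': 0.1, 'joint_positions': array([-1.32432308e+00,  2.91186495e-01, -1.54018923e-01,  1.12669110e+00,
        2.90751499e-05,  1.43150889e+00]), 'joint_velocities': array([-0.00023672, -0.00102405,  0.00427851, -0.00114663, -0.00208784,
        0.00045867]), 'joint_torque': array([ 5.13442264e-04, -5.37980890e+01,  3.31916463e+01,  9.37703677e-03,
       -2.68741169e-04, -1.04022885e-05]), 'eef_pos': array([ 0.19748373, -0.48612865,  0.30342105]), 'tcp_rot': array([-3.08225577e+00, -6.01990348e-01,  4.69518641e-05]), 'wrist_force': array([ 0.85196773, -0.01421594,  1.10029291]), 'ft_torque': array([-0.02654883, -0.0273579 , -0.03824354]), 'finger_force': 0.0, 'gripper_width': 0.9971180079824606}
{'fx': 481.9508297446837, 'fy': 481.9508297446837, 'cx': 285.5984420132741, 'cy': 206.1045671033629, 'k1': -0.14510074403211137, 'pose': array([[-0.00887193,  0.98656796, -0.16311023,  0.42445212],
       [-0.99973594, -0.00529333,  0.02236135, -0.1739141 ],
       [ 0.02119759,  0.16326555,  0.98635441,  0.94197444],
       [ 0.        ,  0.        ,  0.        ,  1.        ]])}
{'fx': 460.5075732698313, 'fy': 460.5075732698313, 'cx': 273.8067111309183, 'cy': 211.79501967515677, 'k1': -0.049898733541571205, 'pose': array([[ 0.87584821,  0.322139  , -0.35932767,  0.22827834],
       [-0.48239447,  0.56340509, -0.6707237 , -0.7442226 ],
       [-0.01361922,  0.76078983,  0.64885542,  0.64266994],
       [ 0.        ,  0.        ,  0.        ,  1.        ]])}
```

View pics/top.png

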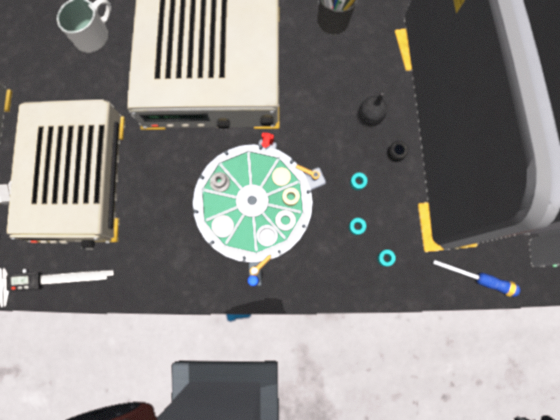

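View pics/side.png

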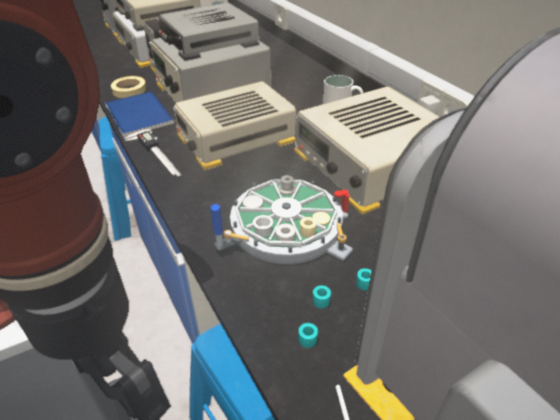

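```bash
cat > h.py <<'E'
import numpy as np,cv2
def ray(p,u,v):
    K=np.array([[p["fx"],0,p["cx"]],[0,p["fy"],p["cy"]],[0,0,1]])
    q=cv2.undistortPoints(np.array([[[u,v]]],float),K,np.array([p["k1"],0,0,0.]))[0,0]
    return p["pose"][:3,3],p["pose"][:3,:3]@np.array([q[0],-q[1],-1])
def cast(p,u,v,z):
    o,d=ray(p,u,v);return o+d*(z-o[2])/d[2]
def blobs(im,lo,hi,amin=15):
    m=cv2.inRange(cv2.cvtColor(im,cv2.COLOR_BGR2HSV),np.array(lo),np.array(hi))
    n,l,s,c=cv2.connectedComponentsWithStats(m)
    return [(c[i].round(1).tolist(),s[i].tolist()) for i in range(1,n) if s[i][4]>=amin],m
E
python3 - <<'E'
from rig import ctrl
import cv2,numpy as np
from h import *
f=np.load("v0.npz");a=f["a"];b=f["b"];p=ctrl.camera_params("top");q=ctrl.camera_params("side")
# tray axis: outer flange from green seats hull
g,m=blobs(a,(55,60,50),(85,255,220),30);print("green",g)
mm=np.zeros_like(m);mm[130:270,190:315]=m[130:270,190:315]
pts=cv2.findNonZero(mm);h=cv2.convexHull(pts)
P=np.array([cast(p,*x[0],.046)[:2] for x in h],np.float32);print("axis",cv2.minEnclosingCircle(P), cv2.fitEllipse(P))
print("hub",cast(p,252,200,.046))
for n,im,c in(("top",a,p),("side",b,q)):
  for nm,lo,hi in(("blue",(105,130,60),(125,255,255)),("red",(0,170,90),(6,255,255)),("brass",(14,50,120),(28,255,255))):
    print(n,nm,blobs(im,lo,hi)[0])
A=cv2.resize(a[125:295,180:340],None,fx=3.5,fy=3.5,interpolation=cv2.INTER_CUBIC)
cv2.imwrite("pics/crop.png",A)
E
```

```text
green [([238.5, 168.0], [222, 153, 27, 33, 490]), ([259.9, 166.4], [250, 153, 26, 32, 511]), ([279.9, 164.4], [275, 161, 12, 8, 39]), ([218.6, 169.4], [214, 166, 10, 7, 39]), ([292.3, 177.7], [289, 172, 8, 11, 40]), ([269.9, 184.7], [263, 174, 17, 19, 136]), ([231.5, 187.3], [223, 179, 16, 14, 94]), ([207.8, 185.1], [205, 181, 7, 8, 31]), ([284.9, 198.9], [269, 184, 33, 27, 259]), ([212.7, 202.8], [203, 192, 32, 27, 338]), ([271.7, 212.8], [265, 207, 16, 17, 128]), ([232.7, 212.9], [225, 209, 17, 8, 41]), ([260.4, 220.9], [255, 215, 15, 16, 108]), ([243.0, 234.8], [226, 216, 28, 35, 340]), ([285.0, 219.6], [281, 216, 9, 8, 52]), ([286.9, 231.9], [280, 228, 13, 10, 35])]
axis ((0.582880973815918, -0.13100536167621613), 0.09515810757875443) ((0.5829486846923828, -0.13079524040222168), (0.18722718954086304, 0.18809975683689117), 8.63284969329834)
hub [ 0.58463415 -0.1309066   0.046     ]
top blue [([493.3, 282.6], [477, 273, 33, 21, 374]), ([252.4, 280.4], [247, 276, 12, 10, 99]), ([517.1, 291.9], [514, 287, 6, 10, 28])]
top red [([267.0, 138.4], [262, 133, 12, 14, 114])]
top brass [([2
[... 933 characters left out ...]
.5], [152, 43, 11, 12, 22]), ([146.1, 64.5], [135, 59, 23, 16, 118]), ([127.8, 85.6], [110, 75, 36, 23, 570]), ([160.7, 84.7], [157, 79, 10, 12, 51]), ([192.5, 124.9], [188, 120, 10, 10, 22]), ([181.4, 136.9], [177, 131, 10, 13, 54]), ([286.1, 140.5], [275, 135, 22, 12, 152]), ([300.8, 153.7], [294, 147, 15, 14, 87]), ([209.0, 162.8], [196, 155, 26, 15, 197]), ([374.2, 169.8], [370, 167, 11, 7, 29]), ([364.3, 205.6], [349, 196, 32, 18, 242]), ([307.6, 222.2], [303, 219, 10, 7, 58]), ([324.2, 222.6], [320, 220, 9, 5, 17]), ([340.5, 233.4], [337, 222, 10, 21, 117]), ([307.5, 230.6], [301, 224, 15, 13, 132]), ([234.4, 235.3], [223, 229, 26, 11, 129]), ([378.0, 397.1], [343, 365, 72, 55, 1585])]
```

View pics/crop.png

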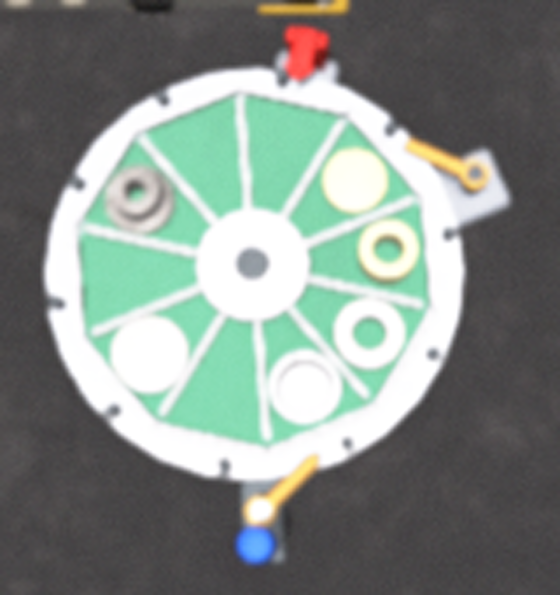

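```bash
python3 - <<'E'
from rig import ctrl
from h import *
p=ctrl.camera_params("top");q=ctrl.camera_params("side")
C=np.array([.5835,-.131])
def pol(n,x):
    v=x[:2]-C;print(n,x.round(4),"r",np.hypot(*v).round(4),"deg",np.degrees(np.arctan2(v[1],v[0])).round(1))
t=lambda u,v:(180+u/3.5,125+v/3.5)
pol("handle top",cast(p,252.8,280.2,.116)); pol("handle side z.09",cast(q,215.3,217,.09))
pol("handle side z.084",cast(q,215.3,217,.084))
pol("red",cast(p,267,138.4,.058))
pol("bush",cast(p,*t(388,250),.062));pol("disc",cast(p,*t(355,180),.043));pol("steel",cast(p,*t(370,333),.06))
pol("flanged",cast(p,*t(137,190),.055));pol("white",cast(p,*t(150,354),.043))
for x in((240,95),(345,120),(418,200),(424,303),(268,437),(93,332)):pol("rim",cast(p,*t(*x),.046))
E
```

```text
handle top [ 0.4338 -0.1358  0.116 ] r 0.1498 deg -178.2
handle side z.09 [ 0.4342 -0.1326  0.09  ] r 0.1493 deg -179.4
handle side z.084 [ 0.4364 -0.1259  0.084 ] r 0.1472 deg 178.0
red [ 0.7018 -0.1596  0.058 ] r 0.1217 deg -13.6
bush [ 0.5881 -0.2038  0.062 ] r 0.0729 deg -86.4
disc [ 0.6306 -0.1868  0.043 ] r 0.0731 deg -49.8
steel [ 0.544  -0.1939  0.06  ] r 0.0743 deg -122.1
flanged [ 0.623  -0.0693  0.055 ] r 0.0733 deg 57.4
white [ 0.5356 -0.0761  0.043 ] r 0.0729 deg 131.1
rim [ 0.6781 -0.124   0.046 ] r 0.0949 deg 4.3
rim [ 0.6637 -0.1816  0.046 ] r 0.0948 deg -32.2
rim [ 0.6187 -0.221   0.046 ] r 0.0966 deg -68.6
rim [ 0.562  -0.2234  0.046 ] r 0.0949 deg -103.1
rim [ 0.4905 -0.1396  0.046 ] r 0.0934 deg -174.7
rim [ 0.5473 -0.0456  0.046 ] r 0.0927 deg 113.0
```

Emit:
servo_tool(
  moves="0.016 0.0234 0 0.185;0.016 0.0234 0 0.185;0.016 0.0234 0 0.185;0.016 0.0234 0 0.185;0.016 0.0234 0 0.185;0.016 0.0234 0 0.185;0.016 0.0234 0 0.185;0.016 0.0234 0 0.185;0.016 0.0234 0 0.185;0.016 0.0234 0 0.185;0.016 0.0234 0 0.185;0.016 0.0234 0 0.185;0.016 0.0234 0 0.185;0.016 0.0234 0 0.185;0.0125 0.0234 0 0.185;0 0 0 0;0 0 0 0",
  jaw=0.085,
)

```text
t: 2.22
eef_pos: [0.4338, -0.1356, 0.3037]
tcp_rot: [0.027, -3.141, 0.0]
wrist_force: [-0.3, 1.0, -0.6]
gripper_width: 0.995
finger_force: 0.0
```

```bash
python3 - <<'E'
from rig import ctrl
from h import *
s=ctrl.sense();print(s["eef_pos"],s["tcp_rot"],s["joint_positions"].round(2),s["wrist_force"])
w=ctrl.camera_params("wrist");a,d=ctrl.get_image("wrist");cv2.imwrite("pics/w1.png",a)
for c,st in blobs(a,(105,130,60),(125,255,255),60)[0]:print(c,st,cast(w,*c,.1),cast(w,*c,.116))
E
```

```text
[ 0.43380334 -0.13559821  0.30372239] [ 2.67934704e-02 -3.14095199e+00  1.07260505e-04] [-0.46  0.16 -0.33  1.09 -0.   -0.48] [-0.26596026  0.98769226 -0.64379195]
[283.7, 196.3] [273, 178, 23, 36, 664] [ 0.4314031  -0.13361272  0.1       ] [ 0.42695601 -0.1337819   0.116     ]
```

View pics/w1.png

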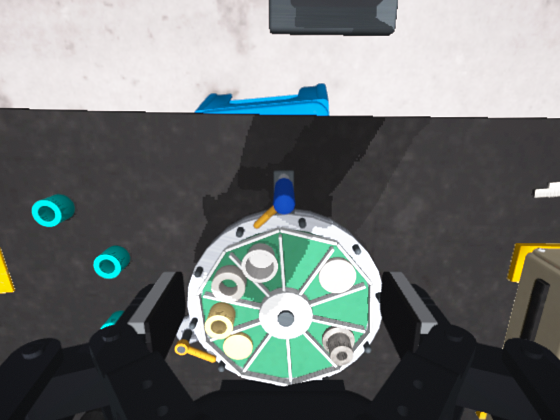

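Emit:
servo_tool(
  moves="0 0.0015 -0.032 0;0 0 -0.032 0;0 0 -0.032 0;0 0 -0.032 0;0 0 -0.03 0;0 0 0 0",
)

```text
t: 3.02
eef_pos: [0.4325, -0.1339, 0.1445]
tcp_rot: [0.026, -3.138, -0.003]
wrist_force: [-0.6, 0.4, 1.1]
gripper_width: 0.994
finger_force: 0.0
```

Emit:
servo_tool(
  moves="0 0 0 0;0 0 0 0;0 0 0 0;0 0 0 0;0 0 0 0",
  jaw=0.022,
)

```text
t: 3.65
eef_pos: [0.4341, -0.1339, 0.1461]
tcp_rot: [-0.03, 3.141, -0.0]
wrist_force: [-0.5, -0.1, 0.9]
gripper_width: 0.257
finger_force: 0.0
```

```bash
python3 - <<'E'
from rig import ctrl
import numpy as np
from h import *
s=ctrl.sense();print(s["eef_pos"],s["wrist_force"],s["gripper_width"])
b,_=ctrl.get_image("side");cv2.imwrite("pics/s2.png",cv2.resize(b[130:330,130:400],None,fx=2.9,fy=2.9))
C=np.array([.5835,-.131])
for t in (181.5,144.6,187.6):
  print(t,C+.15*np.array([np.cos(np.radians(t)),np.sin(np.radians(t))]))
P=lambda t:C+.15*np.array([np.cos(np.radians(t)),np.sin(np.radians(t))])
print("back");T=np.linspace(181.5,144.6,11);print(np.diff([P(t) for t in T],axis=0).round(4))
print("fwd");T=np.linspace(144.6,187.6,13);print(np.diff([P(t) for t in T],axis=0).round(4))
E
```

```text
[ 0.43412541 -0.13390602  0.14606408] [-0.45265231 -0.14724133  0.92073679] 0.2573482801602593
181.5 [ 0.4335514  -0.13492654]
144.6 [ 0.46123083 -0.04410782]
187.6 [ 0.43481767 -0.15083846]
back
[[0.0001 0.0097]
 [0.0007 0.0096]
 [0.0013 0.0096]
 [0.0019 0.0095]
 [0.0025 0.0093]
 [0.0031 0.0091]
 [0.0037 0.0089]
 [0.0043 0.0087]
 [0.0048 0.0084]
 [0.0053 0.008 ]]
fwd
[[-0.0052 -0.0078]
 [-0.0047 -0.0081]
 [-0.0042 -0.0084]
 [-0.0036 -0.0086]
 [-0.0031 -0.0089]
 [-0.0025 -0.009 ]
 [-0.002  -0.0092]
 [-0.0014 -0.0093]
 [-0.0008 -0.0093]
 [-0.0002 -0.0094]
 [ 0.0004 -0.0094]
 [ 0.0009 -0.0093]]
```

View pics/s2.png

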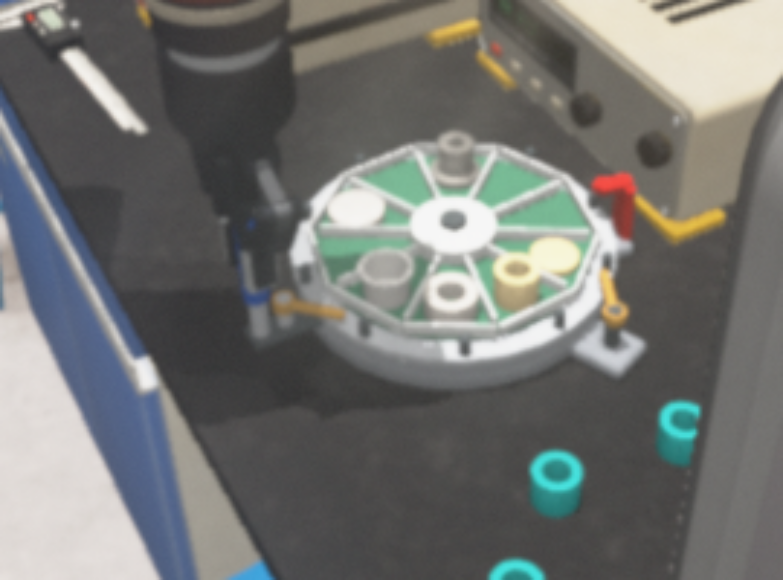

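Emit:
servo_tool(
  moves="0 0.0097 0 -0.064;0.0007 0.0096 0 -0.064;0.0013 0.0096 0 -0.064;0.0019 0.0095 0 -0.064;0.0025 0.0093 0 -0.064;0.0031 0.0091 0 -0.064;0.0037 0.0089 0 -0.064;0.0043 0.0087 0 -0.064;0.0048 0.0084 0 -0.064;0.0053 0.008 0 -0.064;0 0 0 0;0 0 0 0",
)

```text
t: 5.2
eef_pos: [0.4615, -0.0432, 0.1459]
tcp_rot: [-0.957, -2.992, 0.0]
wrist_force: [-0.3, 1.3, -0.2]
gripper_width: 0.256
finger_force: 0.0
```

Emit:
servo_tool(
  moves="0.0011 0.0017 0 -0.007;0.0011 0.0017 0 -0.007;0 0 0 0",
)

```text
t: 5.58
eef_pos: [0.4626, -0.0418, 0.1458]
tcp_rot: [-0.982, -2.983, 0.009]
wrist_force: [-7.4, -14.3, 2.7]
gripper_width: 0.257
finger_force: 7.4
```

Emit:
servo_tool(
  moves="0.0011 0.0017 0 -0.007;0 0 0 0",
)

```text
t: 5.82
eef_pos: [0.4629, -0.0414, 0.1457]
tcp_rot: [-0.994, -2.978, 0.016]
wrist_force: [-11.4, -22.9, 4.2]
gripper_width: 0.262
finger_force: 12.4
```

Emit:
servo_tool(
  moves="-0.0033 -0.0051 0 0.021;-0.0052 -0.0078 0 0.0625;-0.0047 -0.0081 0 0.0625;-0.0042 -0.0084 0 0.0625;-0.0036 -0.0086 0 0.0625;-0.0031 -0.0089 0 0.0625;-0.0025 -0.009 0 0.0625;-0.002 -0.0092 0 0.0625;-0.0014 -0.0093 0 0.0625;-0.0008 -0.0093 0 0.0625;-0.0002 -0.0094 0 0.0625;0.0004 -0.0094 0 0.0625;0.0009 -0.0093 0 0.0625;0 0 0 0;0 0 0 0",
)

```text
t: 7.7
eef_pos: [0.4351, -0.1496, 0.1459]
tcp_rot: [0.201, -3.135, -0.0]
wrist_force: [-0.4, 0.2, -0.5]
gripper_width: 0.257
finger_force: 0.0
```

Emit:
servo_tool(
  moves="0.0002 -0.002 0 0;0 0 0 0",
)

```text
t: 7.95
eef_pos: [0.4353, -0.1516, 0.1459]
tcp_rot: [0.203, -3.135, -0.001]
wrist_force: [-1.0, 1.3, 0.9]
gripper_width: 0.26
finger_force: 0.7
```

Emit:
servo_tool(
  moves="0.0002 -0.002 0 0;0 0 0 0",
)

```text
t: 8.2
eef_pos: [0.4354, -0.1533, 0.1458]
tcp_rot: [0.203, -3.135, -0.002]
wrist_force: [-1.6, 5.4, 2.0]
gripper_width: 0.255
finger_force: 2.6
```

Emit:
servo_tool(
  moves="0.0002 -0.001 0 0;0 0 0 0",
)

```text
t: 8.45
eef_pos: [0.4355, -0.1535, 0.1458]
tcp_rot: [0.204, -3.135, -0.005]
wrist_force: [-0.7, 10.3, 4.3]
gripper_width: 0.257
finger_force: 4.8
```

```bash
cat > look.py <<'E'
import sys
from rig import ctrl
from h import *
p=ctrl.camera_params("top");a,d=ctrl.get_image("top")
A=cv2.resize(a[125:295,180:340],None,fx=3.5,fy=3.5,interpolation=cv2.INTER_CUBIC)
cv2.imwrite(sys.argv[1],A)
E
python3 look.py pics/t3.png
```

```text
(no output)
```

View pics/t3.png

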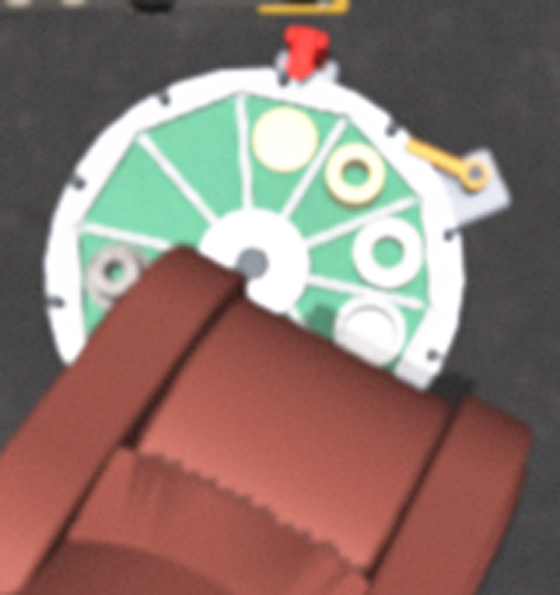

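The tray moved one seat: the flat disc is at the pointer (285,140) and the bush (355,175) is one seat before it. One more stroke.

Emit:
servo_tool(
  moves="-0.0006 0.005 0 0;-0.0009 0.0093 0 -0.0625;-0.0004 0.0094 0 -0.0625;0.0002 0.0094 0 -0.0625;0.0008 0.0093 0 -0.0625;0.0014 0.0093 0 -0.0625;0.002 0.0092 0 -0.0625;0.0025 0.009 0 -0.0625;0.0031 0.0089 0 -0.0625;0.0036 0.0086 0 -0.0625;0.0042 0.0084 0 -0.0625;0.0047 0.0081 0 -0.0625;0.0052 0.0078 0 -0.0625;0.0011 0.0017 0 -0.007;0.0011 0.0017 0 -0.007;0.0011 0.0017 0 -0.007;0 0 0 0",
)

```text
t: 10.62
eef_pos: [0.4631, -0.0416, 0.1458]
tcp_rot: [-0.993, -2.979, 0.017]
wrist_force: [-10.6, -22.0, 5.9]
gripper_width: 0.258
finger_force: 12.4
```

Emit:
servo_tool(
  moves="-0.0033 -0.0051 0 0.021;-0.0052 -0.0078 0 0.0625;-0.0047 -0.0081 0 0.0625;-0.0042 -0.0084 0 0.0625;-0.0036 -0.0086 0 0.0625;-0.0031 -0.0089 0 0.0625;-0.0025 -0.009 0 0.0625;-0.002 -0.0092 0 0.0625;-0.0014 -0.0093 0 0.0625;-0.0008 -0.0093 0 0.0625;-0.0002 -0.0094 0 0.0625;0.0004 -0.0094 0 0.0625;0.0009 -0.0093 0 0.0625;0.0002 -0.002 0 0;0.0002 -0.002 0 0;0.0002 -0.001 0 0;0 0 0 0;0 0 0 0",
)

```text
t: 12.88
eef_pos: [0.4357, -0.1534, 0.1459]
tcp_rot: [-0.203, 3.135, 0.004]
wrist_force: [1.8, 7.8, 3.4]
gripper_width: 0.26
finger_force: 4.0
```

Emit:
servo_tool(
  moves="-0.0004 0.0025 0 0;0 0 0 0;0 0 0 0;0 0 0 0",
  jaw=0.06,
)

```text
t: 13.38
eef_pos: [0.4355, -0.1525, 0.1459]
tcp_rot: [0.202, -3.135, 0.0]
wrist_force: [0.2, 0.3, -0.1]
gripper_width: 0.701
finger_force: 0.0
```

Emit:
servo_tool(
  moves="0 0 0.03 0;0 0 0.04 0;0 0 0.04 0;0 0 0.04 0;0 0 0 0;0 0 0 0",
)

```text
t: 14.12
eef_pos: [0.4352, -0.1523, 0.2954]
tcp_rot: [0.203, -3.135, -0.0]
wrist_force: [0.3, 0.3, -0.3]
gripper_width: 0.702
finger_force: 0.0
```

```bash
python3 look.py pics/t4.png
```

```text
(no output)
```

View pics/t4.png

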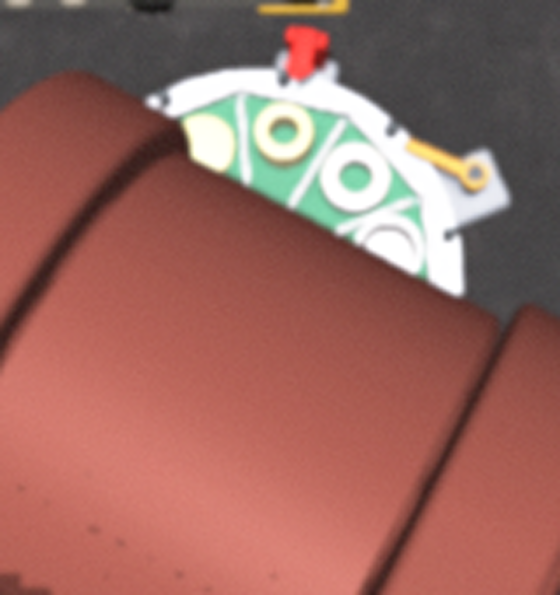

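The bush (285,133) stands in the seat at the red pointer (307,52), and the gripper is clear of the handle.

```bash
python3 -c "
from rig import ctrl
print(ctrl.hand_in())"
```

```text
the job is handed in; nothing more can be done
None
```

The brass bush stands at the red pointer after two full lever strokes, the handle is released and the arm is clear; I handed the job in at about 14 s, and no verdict was returned.

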